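# Let the large cheeses out of the counter dispenser

## Task

Two dispensers stand on the deli counter, one with two large ball cheeses and one with two small ones. Press down the brass paddle of the one with the large cheeses so that its gate lifts, keep it down until both large cheeses have rolled into the dish, then let go so that the gate shuts again. Do not touch any cheese, do not open the other dispenser's gate, and leave the jar, bottle and cup where they stand.

Things in the scene. Friction and masses are not known exactly. Their poses are not given: they have to be found in the camera images.
- disp_large: Wooden dispenser with the large cheeses, fixed, left or right of the other, twin one, turned up to 0.3 rad. Origin on the counter, on the chute's centre line under the pivot; x = down the chute, away from the robot. Chute 54 mm wide inside, walls 26 mm high, sloping 8 deg from x = -60 to the gate at x = 120 mm; floor 77 mm up there, 52 at the gate; wall tops reach 105 mm. A catch dish follows.
- rocker_large (a joint): Steel rocking lever of disp_large, along its x at y = 52 mm; pivot axis along y, x = 0, 125 mm up (fork top 137 mm). 0 = gate shut, 0.42 = stop. Pressing the brass paddle at its near end lifts the clear gate plate at its far end (x = 120 mm); over 0.36 rad is wide open. Sprung: 2 N on the paddle starts it, about 4 N at full travel; shuts by itself when let go.
- paddle_large (a point): Centre of the top face of that lever's round brass paddle, 48 mm across, 6 mm thick, 135 mm up when shut; it sinks 54 mm at full travel. At angle a it lies at x = -130 cos a + 10 sin a, y = 52, z = 125 - 130 sin a + 10 cos a (mm, dispenser frame). Nothing under it.
- large_0_center (a point): Centre of the large cheese lying against the gate: a wax-coated ball 46 mm across, about 50 g, that rolls freely.
- large_1_center (a point): Centre of the second large cheese, behind the first in the same chute; same size. The open dish they roll into past the gate runs from x = 129 to 246 mm in the dispenser frame, 83 mm wide inside, rim 55 mm above the counter, floor sloping on down away from the gate.
- disp_small: Wooden dispenser with the small cheeses, fixed, left or right of the other, twin one, turned up to 0.3 rad. Origin on the counter, on the chute's centre line under the pivot; x = down the chute, away from the robot. Chute 54 mm wide inside, walls 26 mm high, sloping 8 deg from x = -60 to the gate at x = 120 mm; floor 77 mm up there, 52 at the gate; wall tops reach 105 mm. A catch dish follows.
- rocker_small (a joint): Steel rocking lever of disp_small, along its x at y = 52 mm; pivot axis along y, x = 0, 125 mm up (fork top 137 mm). 0 = gate shut, 0.42 = stop. Pressing the brass paddle at its near end lifts the clear gate plate at its far end (x = 120 mm); over 0.36 rad is wide open. Sprung: 2 N on the paddle starts it, about 4 N at full travel; shuts by itself when let go.
- paddle_small (a point): Centre of the top face of that lever's round brass paddle, 48 mm across, 6 mm thick, 135 mm up when shut; it sinks 54 mm at full travel. At angle a it lies at x = -130 cos a + 10 sin a, y = 52, z = 125 - 130 sin a + 10 cos a (mm, dispenser frame). Nothing under it.
- small_0_center (a point): Centre of the small cheese lying against the gate: a wax-coated ball 30 mm across, about 15 g, that rolls freely.
- small_1_center (a point): Centre of the second small cheese, behind the first in the same chute; same size. The open dish they roll into past the gate runs from x = 129 to 246 mm in the dispenser frame, 83 mm wide inside, rim 55 mm above the counter, floor sloping on down away from the gate.
- jar: Bystander: amber jar with a brass lid, 54 mm across, 85 mm high, standing between the two dispensers. Origin at the centre of its underside.
- oil: Bystander: small dark green oil bottle, 54 mm across, 170 mm high, on the right. Origin at the centre of its underside.
- cup: Bystander: white cup, 70 mm across, 75 mm high, on the left. Origin at the centre of its underside.
Things that resemble listed ones, but are neither listed nor needed, are in the scene too. What is shaped like the part that bears large_0_center but turquoise is not meant.

How it is judged:
By the outcome, as a careful person would: the job done as asked, in the order asked, and still so for the second after the job is handed in, with the robot touching nothing.
It also fails if it takes over 32 s, if anything falls off the work surface, if the arm or the gripper's body presses on something with over 40 N, if the wrist force passes 120 N, or if a joint passes its speed limit or range.

## Robot

A 6-joint arm with a two-finger parallel gripper is mounted at the origin on the work surface. World frame = base frame: x ahead of the robot, y to its left, z up, the work surface at z = 0. Lengths are in m, angles in rad, forces in N, time in s.
With the tool pointing down it reaches from about 0.3 to 0.875 m from the base axis. Payload 6.4 kg.
Tool frame: the origin (TCP) lies between the finger pads; the fingertips stand 19 mm ahead of it and the grasp point (between the pads) is the TCP (ctrl.tips_ahead is the z of the fingertips in the tool frame, in m); z points along the fingers, y is the line along which they close (so a half turn about z gives the same grasp; the last joint's range is limited). The gripper opens to 85 mm and grips with 20 to 120 N. Pads are 22 mm wide; open, the fingers measure 114 mm over their backs; the gripper's body (76 mm by 85 mm) begins 54 mm behind the grasp point. The pads swing forward as they close: fully open they stand 13 mm farther back than shut.
Start: joints at [1.113, 0.181, 1.607, -0, 1.354, -0.206], TCP at [0.143, 0.557, 0.227] pointing down, gripper open.
Joint ranges: [-2.99, 2.99], [-0.89, 2.07], [0.3, 2.58], [-1.14, 4.28], [0, 2.63], [-3.12, 3.12]. Speed limits (rad/s): [2.57, 2.57, 3.01, 3.14, 3.14, 3.14].

## Interface

Orientations are given as a unit quaternion [w, x, y, z].
In Python, from bench import readout, vision, ctrl gives the robot as it stands.
- The arm moves only by the tool play_rows, never from a script. Its arguments are lists of equal length, an entry for each row: "xyz": the shift along the tool's x, y, z in mm, a list of three; "rot": the turn, a rotation vector about the tool's x, y, z in rad, a list of three; "grip": the opening, from 0 (shut) to 1 (fully open). In form: {"xyz": [[x, y, z], ...], "rot": [[rx, ry, rz], ...], "grip": [grip, ...]}. A call has exactly 10 rows; each row is the pose to reach, as a shift and turn from the pose commanded when the call began, along the tool's axes at that moment; what a row does not reach only later rows make up. A row lasts 1/8 s, in which the tool goes at most 62.5 mm and 10.7 degrees, less where a joint would pass 70% of its speed; a pose out of reach is approached as far as the arm can. A call with a gripper value outside its range is refused whole. The fingers move at their own pace and stop on an object; the grip force is fixed at half the most. Time passes only in rows, so rows that repeat a pose let the fingers close, or fill a call up. It gives the time, the measured TCP pose, the force, the opening and the grip force at its end, in the units of the state.
- readout.get_obs(): the state, without advancing time (a new reading comes with each control period).
- vision.camera(name): name is "side" or "top" or "wrist"; returns a dict with "color" (420x560x3 uint8, red, green, blue), "depth" (420x560 float32, m along the optical axis (not along the pixel's ray), 0 where there is no reading), "camera_matrix" (3x3 intrinsics, pixels), "extrinsics" (4x4, takes a point from camera to world coordinates); the wrist camera has in their place "hand_eye" (4x4, takes a point from camera to tool coordinates, whose origin is the TCP and whose axes are the flange's). Camera axes: x right, y down, z forward; pixel columns grow to the right and rows downward; lengths in m; the calibration is good to about 2 mm. The wrist camera is an equidistant fisheye: a pixel r from the principal point sees the ray r / f radians off the axis. A picture is of the moment at which its call begins: read the wrist's pose just before it.
- ctrl.hand_in(): hands the job in; it is judged then, once.
The state is a dict: "time_s": time; "q": joint angles; "dq": joint speeds; "joint_efforts": joint torques, N m; "eef_pos": TCP position; "eef_rot": TCP orientation; "wrist_force": force on the tool from outside, world axes, zero at the start; "torque": the same for the moment, N m; "opening": opening from 0.0 (shut) to 1.0 (fully open); "grasp_force": force on a finger pad.
Only numpy, scipy, OpenCV 4.12 (cv2) and the standard library are available. Lean on these libraries where they do the work, as an engineer would, in place of code of your own. Each camera call takes 0.05 s, during which the arm holds its last target. There are 200 camera calls.

## Working session

There is one attempt and no reset: what is moved stays moved. The work goes in short steps, Python scripts to look and compute and a tool call to move; the robot and the scene stay as the last step left them, time stands still between calls to the robot, and variables do not carry over. Pictures are saved under pics/ and viewed, at most 10 in all, crops included, and the job is handed in when it is done.

Besides the shell and the picture viewer there is one more tool, called after ">>>" as name(argument=value, ...) on one line, values as JSON. play_rows: Moves the arm, as the interface text tells. Its arguments: {"type":"object","properties":{"xyz":{"type":"array","items":{"type":"array","items":{"type":"number"}}},"rot":{"type":"array","items":{"type":"array","items":{"type":"number"}}},"grip":{"type":"array","items":{"type":"number"}}},"required":["xyz","rot","grip"]}

```bash
mkdir -p pics; cat > h.py <<'E'
import numpy as np, cv2
from bench import readout, vision, ctrl
def snap(n,tag):
    c=vision.camera(n); cv2.imwrite(f'pics/{tag}.png',c['color'][:,:,::-1]); np.savez(f'{tag}.npz',**c); return c
def world(c,u,v,d=None):
    K=c['camera_matrix'];E=c['extrinsics'];d=c['depth'][v,u] if d is None else d
    p=np.stack([(u-K[0,2])/K[0,0]*d,(v-K[1,2])/K[1,1]*d,d*np.ones_like(d)],-1)
    return p@E[:3,:3].T+E[:3,3]
E
python3 - <<'E'
from h import *
o=readout.get_obs();print(o)
for n in('top','side'):snap(n,n+'1')
E
```

```text
{'time_s': 0.0, 'q': array([ 1.11272297e+00,  1.81559692e-01,  1.60804909e+00,  7.20842685e-05,
        1.35377507e+00, -2.06325530e-01]), 'dq': array([-0.00018377,  0.00097319, -0.00137258, -0.00079736,  0.00155847,
       -0.00123894]), 'joint_efforts': array([ 1.35653201e-03, -4.44863856e+01, -3.51343954e+01, -5.44525210e-05,
        8.95935693e-03, -4.32605350e-05]), 'eef_pos': array([0.14294792, 0.55635913, 0.22585381]), 'eef_rot': array([-3.25342379e-04,  1.25549459e-01,  9.92086957e-01, -8.35161284e-04]), 'wrist_force': array([-0.66430508,  0.24577171,  0.43333879]), 'torque': array([ 0.02576953, -0.02416253,  0.01618324]), 'grasp_force': 0.0, 'opening': 1.001428014520712}
```

View pics/top1.png

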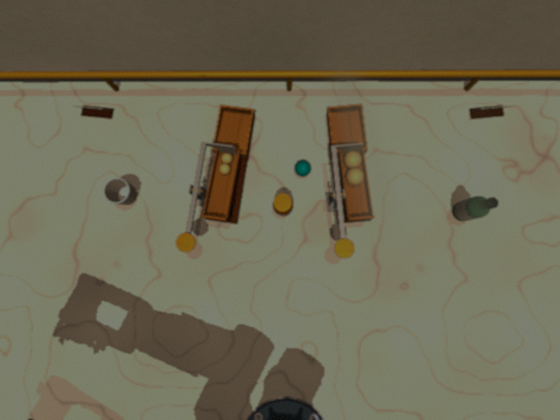

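View pics/side1.png

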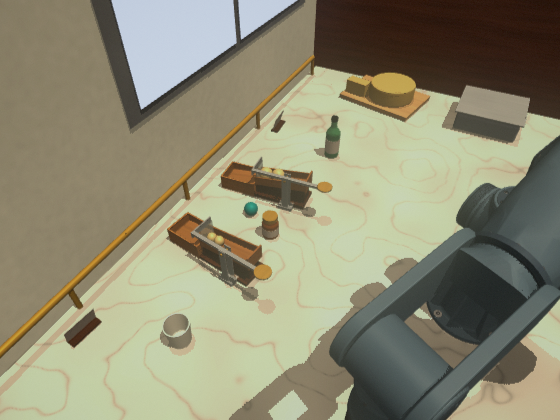

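The top view shows two dispensers. The left one holds small balls at (226,158) and (225,169), with its paddle at (186,242). The right one holds visibly larger balls at (353,160) and (355,176), with its paddle at (344,248). The turquoise ball at (303,168) is a decoy. The right dispenser fits the description, so I'll measure it and confirm with a crop.

```bash
python3 - <<'E'
from h import *
c=dict(np.load('top1.npz'));im=c['color']
a=cv2.resize(im[90:270,170:390,::-1],None,fx=3.5,fy=3.3,interpolation=cv2.INTER_CUBIC);cv2.imwrite('pics/crop.png',a[:600,:800])
h=cv2.cvtColor(im,cv2.COLOR_RGB2HSV)
K=c['camera_matrix'];E=c['extrinsics'];print(K[0,0],E[:3,3].round(3))
def plane(u,v,z):
    d=E[:3,:3]@np.array([(u-K[0,2])/K[0,0],(v-K[1,2])/K[1,1],1]);return E[:3,3]+d*(z-E[2,3])/d[2]
for nm,lo,hi in(('brass',(15,150,120),(28,255,255)),('cheese',(20,70,130),(32,190,255))):
    m=cv2.inRange(h,lo,hi);n,l,s,ce=cv2.connectedComponentsWithStats(m)
    for i in range(1,n):
        if 25<s[i,4]<900 and 90<ce[i,1]<300:
            v,u=np.nonzero(l==i);w=world(c,u,v)
            print(nm,s[i],ce[i].round(1),'depth-med',np.median(w,0).round(4),'plane.135',plane(*ce[i],.135)[:2].round(4))
# points of right-hand dispenser by height: lever (z .115-.145)
v,u=np.mgrid[130:262,320:380];w=world(c,u.ravel(),v.ravel())
k=(w[:,2]>.112)&(w[:,2]<.15)
q=w[k];print(len(q),q.min(0),q.max(0))
sil=q
# chute walls
k=(w[:,2]>.06)&(w[:,2]<.112);p=cv2.minAreaRect(w[k][:,:2].astype(np.float32)*1000);print(p)
l=cv2.fitLine(sil[:,:2].astype(np.float32),cv2.DIST_HUBER,0,.001,.001);print(l.ravel(), np.arctan2(l[1],l[0]))
E
```

```text
394.6409014220116 [ 0.464 -0.01   1.075]
brass [274 194  17  17 215] [282.1 202. ] depth-med [0.6098 0.0141 0.0859] plane.135 [0.6026 0.0126]
brass [177 234  17  18 250] [185.  242.2] depth-med [0.5038 0.2434 0.1358] plane.135 [0.5035 0.244 ]
brass [335 239  19  19 267] [344.2 247.9] depth-med [ 0.494  -0.1347  0.1358] plane.135 [ 0.4942 -0.135 ]
1041 [ 0.47284534 -0.21071644  0.11246653] [ 0.75129599 -0.10618709  0.14115067]
((686.26513671875, -152.51870727539062), (243.22628784179688, 97.06556701660156), 5.423582553863525)
[ 0.99682933  0.07956935  0.59320754 -0.1276578 ] [0.07965355]
```

View pics/crop.png

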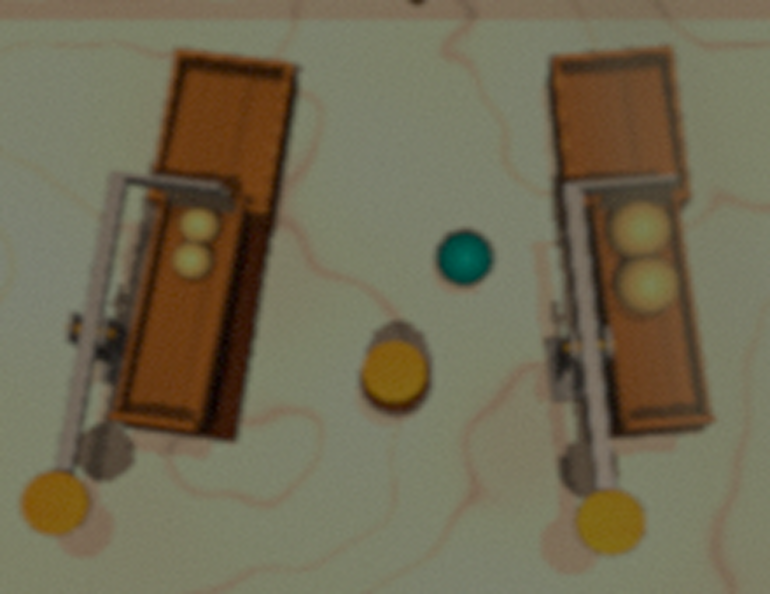

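The crop confirms it: the right-hand dispenser holds the two large cheeses, and its paddle is at (0.494, -0.135, 0.135). That height matches the one given. I'll move over it with the fingers shut.

>>> play_rows(xyz=[[-51,-58,0],[-102,-116,0],[-154,-175,0],[-205,-233,0],[-256,-291,0],[-307,-349,0],[-358,-407,0],[-410,-466,0],[-461,-524,0],[-512,-582,0]], rot=[[0,0,0],[0,0,0],[0,0,0],[0,0,0],[0,0,0],[0,0,0],[0,0,0],[0,0,0],[0,0,0],[0,0,0]], grip=[0,0,0,0,0,0,0,0,0,0])

```text
time_s: 1.35
eef_pos: [0.4266, -0.0025, 0.2268]
eef_rot: [0.0, 0.126, 0.992, 0.0]
wrist_force: [0.5, 0.2, 0.6]
opening: -0.0
grasp_force: 0.0
```

>>> play_rows(xyz=[[-40,-45,0],[-70,-80,0],[-98,-111,0],[-98,-111,20],[-98,-111,40],[-98,-111,40],[-98,-111,40],[-98,-111,40],[-98,-111,40],[-98,-111,40]], rot=[[0,0,0],[0,0,0],[0,0,0],[0,0,0],[0,0,0],[0,0,0],[0,0,0],[0,0,0],[0,0,0],[0,0,0]], grip=[0,0,0,0,0,0,0,0,0,0])

```text
time_s: 2.6
eef_pos: [0.4936, -0.1324, 0.1872]
eef_rot: [0.0, 0.125, 0.992, -0.0]
wrist_force: [0.1, 0.4, 0.1]
opening: -0.004
grasp_force: 0.0
```

```bash
python3 - <<'E'
from h import *
o=readout.get_obs();print(o['eef_pos'],o['wrist_force'],ctrl.tips_ahead)
snap('wrist','w1');snap('side','side2')
E
```

```text
[ 0.49359786 -0.13235804  0.18724729] [0.07236193 0.39133678 0.09494907] 0.019
```

View pics/w1.png

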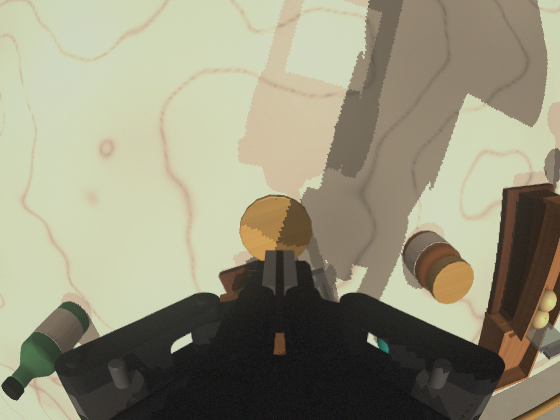

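View pics/side2.png

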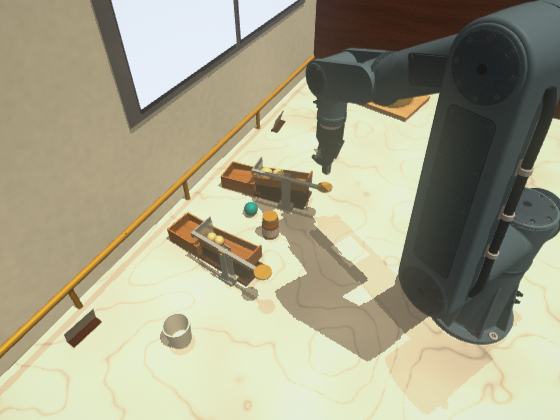

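The shut fingertips are right above the paddle: it's at (275,228) in the wrist view, with the tips at (280,255). Next I'll press down, following the paddle's arc.

>>> play_rows(xyz=[[-1,-2,15],[-1,-2,28],[-2,-2,36],[-3,-2,44],[-5,-1,52],[-6,0,60],[-8,0,68],[-10,1,76],[-10,1,79],[-10,1,79]], rot=[[0,0,0],[0,0,0],[0,0,0],[0,0,0],[0,0,0],[0,0,0],[0,0,0],[0,0,0],[0,0,0],[0,0,0]], grip=[0,0,0,0,0,0,0,0,0,0])

```text
time_s: 3.95
eef_pos: [0.5035, -0.1339, 0.1077]
eef_rot: [0.0, 0.126, 0.992, -0.0]
wrist_force: [-1.1, 0.4, 0.4]
opening: -0.004
grasp_force: 0.4
```

```bash
python3 - <<'E'
from h import *
o=readout.get_obs();print(o['eef_pos'],o['wrist_force'])
snap('top','top3');c=snap('side','side3')
cv2.imwrite('pics/s3c.png',cv2.resize(c['color'][130:250,190:370,::-1],None,fx=4.4,fy=4.4))
E
```

```text
[ 0.50351997 -0.13394939  0.10771105] [-1.05640681  0.43957714  0.44801532]
```

View pics/s3c.png

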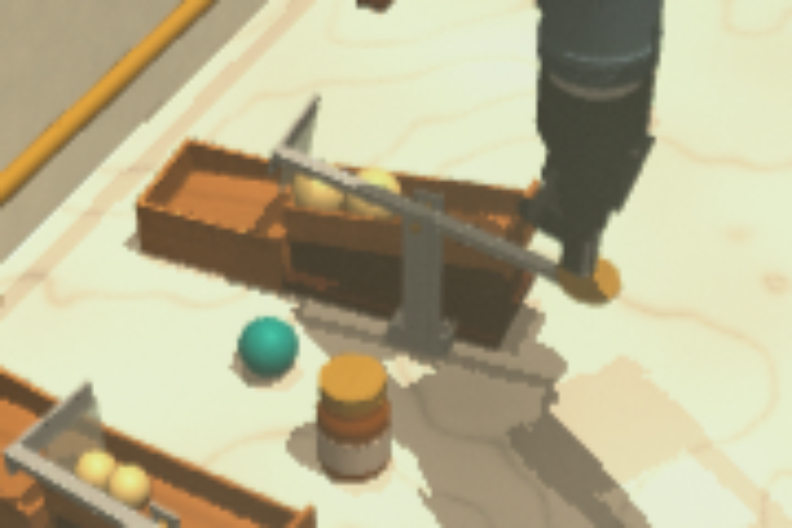

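The paddle is down and the gate is raised, with the cheeses just starting to roll. I'll press 3 mm more and hold.

>>> play_rows(xyz=[[-1,0,2],[-1,0,3],[-1,0,3],[-1,0,3],[-1,0,3],[-1,0,3],[-1,0,3],[-1,0,3],[-1,0,3],[-1,0,3]], rot=[[0,0,0],[0,0,0],[0,0,0],[0,0,0],[0,0,0],[0,0,0],[0,0,0],[0,0,0],[0,0,0],[0,0,0]], grip=[0,0,0,0,0,0,0,0,0,0])

```text
time_s: 5.3
eef_pos: [0.5043, -0.1341, 0.1048]
eef_rot: [0.0, 0.126, 0.992, 0.0]
wrist_force: [-1.9, 1.6, 2.8]
opening: -0.001
grasp_force: 1.6
```

```bash
python3 - <<'E'
from h import *
c=snap('side','side4');t=snap('top','top4')
a=cv2.resize(c['color'][130:250,190:370,::-1],(400,267));b=cv2.resize(t['color'][90:270,270:400,::-1],(390,540))
o=np.zeros((540,790,3),np.uint8);o[:267,:400]=a;o[:,400:]=b;cv2.imwrite('pics/s4c.png',o)
E
```

```text
(no output)
```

View pics/s4c.png

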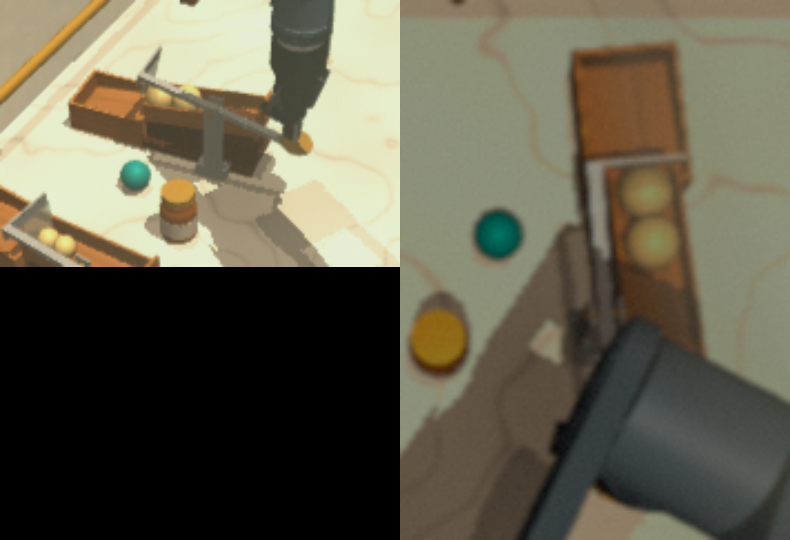

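The cheeses are still behind the gate, so I'll measure the actual rocker angle.

```bash
python3 - <<'E'
from h import *
for t in('top1','top3','top4'):
    c=dict(np.load(t+'.npz'));v,u=np.mgrid[135:200,325:380];w=world(c,u.ravel(),v.ravel())
    k=(w[:,2]>.12)&(w[:,2]<.24)&(w[:,1]<-.08)&(w[:,1]>-.21)
    q=w[k];a=np.array([0.9958,0.0915]);s=q[:,:2]@a
    # lever bar only: lateral
    r=q[:,:2]@np.array([-a[1],a[0]]);kk=r>np.percentile(r,70)-.01
    g=q[:,1]>-.125
    f=np.polyfit(s[g],q[g,2],1) if g.sum()>20 else None
    print(t,k.sum(),q[:,2].max().round(4),'slope ang',np.arctan(f[0]).round(3) if f is not None else None,g.sum())
    m=cv2.inRange(cv2.cvtColor(c['color'],cv2.COLOR_RGB2HSV),(20,70,130),(32,190,255));m[:, :340]=0;m[:140]=0;m[200:]=0
    vv,uu=np.nonzero(m);print('cheese px',len(vv),vv.min() if len(vv) else 0,vv.max() if len(vv) else 0, uu.mean())
E
```

```text
top1 426 0.1412 slope ang -0.003 304
cheese px 0 0 0 nan
top3 436 0.1587 slope ang 0.194 310
cheese px 261 142 186 375.32183908045977
top4 424 0.1618 slope ang 0.217 308
cheese px 259 140 185 372.8957528957529<stdin>:12: RuntimeWarning: Mean of empty slice.
  ret = ret.dtype.type(ret / rcount)
```

The rocker is only at about 0.2 rad, which doesn't fit the tip height. I'll check where the tips are touching.

```bash
python3 - <<'E'
from h import *
c=dict(np.load('side4.npz'));w=snap('wrist','w4')
a=cv2.resize(c['color'][150:210,280:350,::-1],(400,343),interpolation=cv2.INTER_CUBIC);b=cv2.resize(w['color'][170:330,200:360,::-1],(400,400))
o=np.zeros((400,800,3),np.uint8);o[:343,:400]=a;o[:,400:]=b;cv2.imwrite('pics/s5c.png',o)
E
```

```text
(no output)
```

View pics/s5c.png

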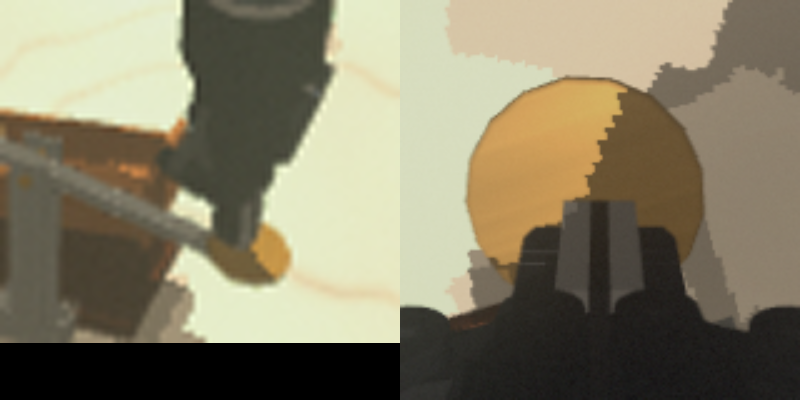

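```bash
python3 - <<'E'
from h import *
a=np.array([np.cos(.092),np.sin(.092)]);n=np.array([-a[1],a[0]]);P=np.array([.494,-.135])
for t in('side1','side4','top1','top4'):
    c=dict(np.load(t+'.npz'));v,u=np.mgrid[0:420,0:560];w=world(c,u.ravel(),v.ravel())
    d=w[:,:2]-P;s=d@a;r=d@n
    for lo in(-.02,.0,.02,.04,.06,.09,.15,.18,.2,.22,.235,.245):
        k=(abs(s-lo)<.006)&(abs(r)<.01)&(w[:,2]>.07)&(w[:,2]<.22)
        if k.sum()>2:print(t,lo,k.sum(),(np.percentile(w[k,2],[10,50,90])*1000).round(0))
    h=cv2.cvtColor(c['color'],cv2.COLOR_RGB2HSV).reshape(-1,3)
    k=(h[:,0]>14)&(h[:,0]<29)&(h[:,1]>150)&(abs(s)<.05)&(abs(r)<.04)&(w[:,2]>.05)
    if k.sum()>20:
        f=np.c_[s[k],r[k],np.ones(k.sum())];print(t,'paddle',k.sum(),w[k].mean(0),np.linalg.lstsq(f,w[k,2],rcond=None)[0])
E
```

```text
side1 -0.02 10 [134. 137. 139.]
side1 0.0 15 [134. 136. 137.]
side1 0.02 16 [134. 136. 138.]
side1 0.04 16 [124. 131. 133.]
side1 0.06 16 [124. 130. 133.]
side1 0.09 16 [124. 129. 134.]
side1 0.15 13 [124. 130. 133.]
side1 0.18 16 [124. 131. 133.]
side1 0.2 17 [125. 129. 132.]
side1 0.22 14 [124. 129. 132.]
side1 0.235 14 [123. 129. 131.]
side1 0.245 17 [117. 128. 132.]
side1 paddle 105 [ 0.49537835 -0.1330548   0.13628234] [-0.01340316  0.02882187  0.13625095]
side4 -0.02 9 [100. 102. 104.]
side4 0.0 77 [107. 156. 207.]
side4 0.02 13 [109. 119. 163.]
side4 0.04 20 [103. 110. 113.]
side4 0.06 18 [109. 114. 118.]
side4 0.09 16 [113. 119. 124.]
side4 0.15 16 [128. 134. 137.]
side4 0.18 16 [136. 140. 143.]
side4 0.2 19 [139. 145. 150.]
side4 0.22 15 [144. 149. 152.]
side4 0.235 16 [146. 152. 156.]
side4 0.245 16 [148. 154. 158.]
side4 paddle 31 [ 0.4863448  -0.13923957  0.10430582] [0.30970375 0.08693449 0.10709313]
top1 -0.02 31 [134. 135. 138.]
top1 0.0 44 [134. 136. 138.]
top1 0.02 37 [134. 135. 137.]
top1 0.04 29 [129. 130. 132.]
top1 0.06 29 [128. 131. 133.]
top1 0.09 25 [128. 130. 133.]
top1 0.15 28 [128. 131. 132.]
top1 0.18 27 [127. 130. 131.]
top1 0.2 29 [126. 130. 133.]
top1 0.22 27 [128. 130. 132.]
top1 0.235 24 [129. 132. 133.]
top1 0.245 29 [124. 131. 132.]
top1 paddle 286 [ 0.49474825 -0.13425285  0.13583715] [-3.26773157e-03 -7.21305734e-05  1.35839853e-01]
top4 0.15 25 [133. 135. 137.]
top4 0.18 24 [140. 142. 145.]
top4 0.2 27 [144. 147. 148.]
top4 0.22 31 [148. 151. 154.]
top4 0.235 27 [153. 156. 157.]
top4 0.245 26 [153. 158. 160.]
```

The top and side views agree: the rocker is at about 0.21 rad with the paddle centre at 107 mm. That means the shut tips sit nearly level with the TCP, so about 22 mm more travel is needed. I'll press on and watch the force.

>>> play_rows(xyz=[[-1,0,4],[-2,1,8],[-3,1,12],[-4,1,16],[-5,2,19],[-6,2,21],[-6,2,22],[-6,2,22],[-6,2,22],[-6,2,22]], rot=[[0,0,0],[0,0,0],[0,0,0],[0,0,0],[0,0,0],[0,0,0],[0,0,0],[0,0,0],[0,0,0],[0,0,0]], grip=[0,0,0,0,0,0,0,0,0,0])

```text
time_s: 6.7
eef_pos: [0.5103, -0.1337, 0.0832]
eef_rot: [-0.0, 0.125, 0.992, -0.0]
wrist_force: [-7.4, -0.4, 8.1]
opening: -0.003
grasp_force: 5.6
```

```bash
cat > chk.py <<'E'
from h import *
import sys
a=np.array([np.cos(.092),np.sin(.092)]);n=np.array([-a[1],a[0]]);P=np.array([.494,-.135])
c=snap('top',sys.argv[1]);v,u=np.mgrid[0:420,0:560];w=world(c,u.ravel(),v.ravel())
d=w[:,:2]-P;s=d@a;r=d@n
k=(s>.15)&(s<.235)&(abs(r)<.008)&(w[:,2]>.1)&(w[:,2]<.24)
print('angle',np.arctan(np.polyfit(s[k],w[k,2],1)[0]))
h=cv2.cvtColor(c['color'],cv2.COLOR_RGB2HSV)
m=cv2.inRange(h,(20,60,110),(32,160,255)).ravel()>0
# chute line is 52 mm to the right of the lever
for nm,kk in(('chute',(s>.07)&(s<.255)),('dish',(s>.259)&(s<.38))):
    k=m&kk&(abs(r+.052)<.04)&(w[:,2]>.03)
    print(nm,k.sum(),(s[k].mean()-.13).round(3) if k.sum() else '')
print(readout.get_obs()['eef_pos'],readout.get_obs()['wrist_force'])
E
python3 chk.py top5
```

```text
angle 0.41866450260188676
chute 24 0.033
dish 244 0.197
[ 0.51026484 -0.13375479  0.08325532] [-7.53226614 -0.12826463  9.41287774]
```

The rocker is at 0.419 rad, on its stop, and the cheeses appear to be in the dish. I'll hold for one more call and check with a picture.

>>> play_rows(xyz=[[0,0,-1],[0,0,-1],[0,0,-1],[0,0,-1],[0,0,-1],[0,0,-1],[0,0,-1],[0,0,-1],[0,0,-1],[0,0,-1]], rot=[[0,0,0],[0,0,0],[0,0,0],[0,0,0],[0,0,0],[0,0,0],[0,0,0],[0,0,0],[0,0,0],[0,0,0]], grip=[0,0,0,0,0,0,0,0,0,0])

```text
time_s: 8.0
eef_pos: [0.5102, -0.1337, 0.0837]
eef_rot: [-0.0, 0.126, 0.992, -0.0]
wrist_force: [-5.7, 0.1, 4.8]
opening: 0.0
grasp_force: 3.2
```

```bash
python3 chk.py top6; python3 -c "
import cv2;i=cv2.imread('pics/top6.png');cv2.imwrite('pics/t6c.png',cv2.resize(i[90:250,270:400],None,fx=3.5,fy=3.5))"
```

```text
angle 0.41788278709379134
chute 24 0.039
dish 252 0.197
[ 0.51021872 -0.13370655  0.08372825] [-5.23024151 -0.42426414  4.06213204]
```

View pics/t6c.png

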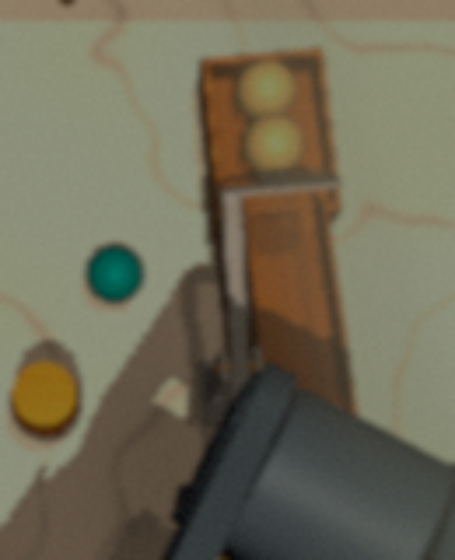

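Both large cheeses are in the dish, at (267,88) and (273,142) in the crop, and the chute is empty. I'll let go by going back up along the arc.

>>> play_rows(xyz=[[2,-1,-8],[5,-2,-18],[9,-3,-28],[12,-3,-38],[15,-4,-50],[15,-4,-65],[15,-4,-90],[15,-4,-120],[15,-4,-130],[15,-4,-130]], rot=[[0,0,0],[0,0,0],[0,0,0],[0,0,0],[0,0,0],[0,0,0],[0,0,0],[0,0,0],[0,0,0],[0,0,0]], grip=[0,0,0,0,0,0,0,0,0,0])

```text
time_s: 9.3
eef_pos: [0.4952, -0.1339, 0.2141]
eef_rot: [0.0, 0.126, 0.992, -0.0]
wrist_force: [0.0, -0.8, -0.5]
opening: -0.006
grasp_force: 0.0
```

```bash
python3 chk.py top7
```

```text
angle -0.0035045486919465393
chute 14 0.072
dish 259 0.196
[ 0.4946856  -0.13359867  0.21312968] [-0.85188847  0.43628861  0.22371337]
```

The gate is shut (angle about 0), both cheeses are in the dish, and the arm is clear.

```bash
python3 -c "
from bench import ctrl;print(ctrl.hand_in())"
```

```text
the job is handed in; nothing more can be done
None
```

I pressed the right-hand dispenser's paddle until both large cheeses had rolled into the dish, then let go. The gate is shut again, and I handed the job in at about 9 s of the 32 s allowed.

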